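Level the packing scale with a spirit level

TASK

The packing scale has sunk at its one adjustable foot, the one with the red knob. Lay the blue spirit level on the middle of the steel pan, lengthwise in line with that foot, and press it down flat; let go and turn the red knob until the bubble sits between the two black lines. Then press the level flat on the pan again and finish while holding it pressed, firmly but within the scale's 6 kg limit, with the bubble still between the lines; leave the goods on the bench where they are.

Things in the scene. Friction and masses are not known exactly. Their poses are not given: they have to be found in the camera images.
- scale: bench scale on a steel frame with three feet, fixed on the bench, turned up to 0.35 rad: two plain feet under its far (+x) side, one jack-screw foot with red knob 190 mm out on its -x side, towards the robot. Origin on the bench below the pan's middle; x points from the knob foot across the pan, y left, z up. The indicator head beyond the pan's +x edge is lower than the pan
- pan (a point): middle of the top face of the flat steel pan, 240 mm along x, 260 mm along y, about 83 mm above the bench; axes as the scale's, tilting with it (under 1 degree). The pan is rigid and tilts only by the foot, about the far feet, 300 mm from the knob's axis. It starts too low at the knob side
- knob (a point): middle of the round knurled knob (42 mm across, 28 mm high), 75 mm above the bench, upright axis, 70 mm clear of the pan's edge; below it only the slim screw and, under 56 mm, the frame. Grip it at any angle. Clockwise from above raises the knob side (8 mm a turn; an in-line level's bubble moves 6.4 mm per rad). Stiff, 0.15 N m, holds under load. 1.4 to 2.8 rad too low at the start
- level_mid (a point): centre of the blue spirit level (22 mm above its underside): 200 mm long (x), 28 wide (y), 44 high, 0.4 kg. Starts right way up on the bench left or right of the scale, its x within 0.5 rad of world x. On top a green vial 76 mm long between two solid blue blocks (38 to 95 mm from the middle, both ways), equally high. Either end may point to the foot
- bubble (a joint): m, place of the white bubble (20 mm long) along the level's x from the vial's middle, -0.022 to 0.022; within +-0.004 it is wholly between the two black lines, 14 mm either side of the middle. It runs to the higher end, 1.5 mm per milliradian, and settles in about 2 s
- level: the same spirit level, origin in the middle of its underside, axes as level_mid
- tea_box: red tea carton 75 x 120 x 80 mm with gold stripe; stands where the level does not: the two swap sides; goods, not to be touched; origin in the middle of its underside
- candy_jar: brown jar with steel lid, 82 mm across, 85 mm high; goods, not to be touched; origin in the middle of its underside
- ribbon_tin: red and gold round tin with a red bow, 89 mm across, 88 mm high with the bow; goods, not to be touched; origin in the middle of its underside
- biscuit_tin: tall cream and gold round tin, 93 mm across, 140 mm high; goods, not to be touched; origin in the middle of its underside
- cake_box: dark red carton 130 x 130 x 75 mm; goods, not to be touched; origin in the middle of its underside
- tape_roll: gold tape roll lying flat, 100 mm across, 48 mm high; goods, not to be touched; origin in the middle of its underside

How it is judged (in metres and radians):
On the way, in this order (a step that is already met when the one before it is completed fails the run):
1. the level lies flat on the middle of the pan, in line with the knob foot, pressed down on it (z of level_mid in the frame of pan between 0.0195 and 0.0245 m and x of level_mid in the frame of pan between -0.03 and 0.03 m and y of level_mid in the frame of pan between -0.09 and 0.09 m and angle between the z axis of level_mid and the z axis of pan, either way round below 0.02 rad and angle between the x axis of level_mid and the x axis of pan, either way round below 0.25 rad and contact force between level and scale above 6 N), for 0.2 s.
2. with the level lying on the pan and let go, the foot has been turned until the bubble rests between the lines (z of level_mid in the frame of pan between 0.0195 and 0.0245 m and x of level_mid in the frame of pan between -0.03 and 0.03 m and y of level_mid in the frame of pan between -0.09 and 0.09 m and angle between the z axis of level_mid and the z axis of pan, either way round below 0.02 rad and angle between the x axis of level_mid and the x axis of pan, either way round below 0.25 rad and value of joint bubble between -0.004 and 0.004 m and angle between pan's own z axis and vertical below 0.0035 rad and contact force between the fingers and level below 0.05 N), for 0.4 s.
At the end, for the whole second after the job is handed in: The robot is pressing the level: it bears on the pan with 6 to 60 N in all (it weighs 4 N), flat, within 30 mm (x) and 90 mm (y) of the pan's middle and 0.25 rad of in line with the foot; bubble within 4 mm of the middle, pan within 3.5 mrad of level (all of step 1 and value of joint bubble between -0.004 and 0.004 m and angle between pan's own z axis and vertical below 0.0035 rad and contact force between the fingers and level above 2 N and contact force between level and scale below 60 N); the arm keeps its last pose, push and grip.
It fails at once if a gift item on the bench was pushed more than 30 mm (distance of any of tea_box, candy_jar, ribbon_tin, biscuit_tin, cake_box, tape_roll from where it was at the start of the episode above 0.03 m).
It fails at once if a gift item on the bench was knocked over (angle between any of tea_box, candy_jar, ribbon_tin, biscuit_tin, cake_box, tape_roll's own z axis and vertical above 0.5 rad).
It also fails if it takes over 72 s, if anything falls off the work surface, if the arm or the gripper's body presses on something with over 40 N, if the wrist force passes 120 N, or if a joint passes its speed limit or range.

ROBOT

A 6-joint arm with a two-finger parallel gripper is mounted at the origin on the work surface. World frame = base frame: x ahead of the robot, y to its left, z up, the work surface at z = 0. Lengths are in mm, angles in rad, forces in N, time in s.
With the tool pointing down it reaches from about 300 to 775 mm from the base axis. Payload 14.6 kg.
Tool frame: the origin (TCP) lies on the mounting face of the last link; the fingertips stand 199 mm ahead of it and the grasp point (between the pads) lies 180 mm ahead of it; z points along the fingers, y is the line along which they close (so a half turn about z gives the same grasp; the last joint's range is limited). The gripper opens to 94 mm and grips with 3 to 60 N. Pads are 16 mm wide; open, the fingers measure 119 mm over their backs; the gripper's body (75 mm by 177 mm) begins 78 mm behind the grasp point.
Start: joints at [-1.325, 0.3, 1.521, -0, 1.321, -0.067], TCP at [169.241, -523.305, 404.646] pointing down, gripper open.
Joint ranges: [-3.03, 3.03], [-0.79, 2.21], [0.23, 2.52], [-1.04, 4.18], [0, 3.07], [-2.55, 2.55]. Speed limits (rad/s): [2.22, 2.22, 2.57, 3.14, 3.14, 3.14].

INTERFACE

Orientations are given as [roll, pitch, yaw] about the fixed x, y, z axes, in that order (R = Rz(yaw) Ry(pitch) Rx(roll)).
In Python, from cell import manip gives the robot as it stands. The module is installed in compiled form; this text tells all that it offers.
- The arm moves only by the shell command python3 -m creep 'ROWS' [FORCE]. ROWS is a JSON object of lists of equal length, an entry for each row: "slide": the shift along the world's x, y, z in cm, a list of three; "turn": the turn about the world's z in rad; "claw": the opening, from 0 (shut) to 1 (fully open). A call has 1 to 8 rows; each row shifts and turns the commanded pose from where the row before left it; what a row does not reach is not made up. A row lasts 1/8 s, in which the tool goes at most 62.5 mm and 10.7 degrees, less where a joint would pass 70% of its speed; a pose out of reach is approached as far as the arm can. A call with a gripper value outside its range is refused whole. The fingers move at their own pace and stop on an object; FORCE is the grip in N (left out, the last holds). Time passes only in rows, so rows that do not move let the fingers close. It gives the time, the measured TCP pose, the force, the opening and the grip force at its end, in the units of the state.
- manip.read_state(): the state, without advancing time (a new reading comes with each control period).
- manip.camera(name): name is "side" or "top" or "wrist"; returns (picture, depth): 400x640x3 uint8, red, green, blue; 400x640 float32, mm along the optical axis (not along the pixel's ray), 0 where there is no reading.
- manip.calibration(name): a dict with "intrinsics" (3x3 intrinsics, pixels), "pose" (4x4, takes a point from camera to world coordinates). Camera axes: x right, y up, looking along -z (the intrinsics and any distortion apply to the point x, -y, -z); pixel columns grow to the right and rows downward; lengths in mm; the calibration is good to about 2 mm. A picture is of the moment at which its call begins: read the wrist's pose just before it. calibration takes no time and is no camera call; for the wrist camera it gives the pose at the moment of the call.
- manip.sign_off(): hands the job in; it is judged then, once.
Trained networks look in the newest picture that a camera, given by its name, has taken for a name from the list of things; names that differ only in an ending like _2 or _b are one class to them, and where a whole thing is asked for, a point or a joint stands for the part that bears it (a point fixed in the world has none). Each returns a list of dicts, best first, with "score" (0 to 1); they miss things now and then, are a little off and sometimes report something else, mostly with a low value. They report only what shows in the picture. A call takes as long as a camera call.
- manip.cut_out(query, camera): "mask" (400x640 bool, what is visible of it) and "position" ([column, row] in pixels, amid what is visible of it).
The state is a dict: "clock": time; "joints": joint angles; "qd": joint speeds; "effort": joint torques, N m; "eef_pos": TCP position; "eef_rot": TCP orientation; "wrist_force": force on the tool from outside, world axes, zero at the start; "moment": the same for the moment, N m; "finger_gap": finger opening in mm; "finger_force": force on a finger pad.
Only numpy, scipy, OpenCV 4.12 (cv2) and the standard library are available. Lean on these libraries where they do the work, as an engineer would, in place of code of your own. Each camera call takes 0.05 s, during which the arm holds its last target. There are 200 camera calls.

## Working session

There is one attempt and no reset: what is moved stays moved. The work goes in short steps, Python scripts to look and compute and a shell command to move; the robot and the scene stay as the last step left them, time stands still between calls to the robot, and variables do not carry over. Pictures are saved under pics/ and viewed, at most 10 in all, crops included, and the job is handed in when it is done.

```bash
mkdir -p pics; cat > h.py <<'E'
import numpy as np, cv2
from cell import manip
def world(cam, depth, mask, cal):
    K=np.array(cal["intrinsics"]);T=np.array(cal["pose"])
    v,u=np.nonzero(mask&(depth>0)); d=depth[v,u]
    P=np.c_[(u-K[0,2])/K[0,0]*d,-(v-K[1,2])/K[1,1]*d,-d]
    return P@T[:3,:3].T+T[:3,3]
def find(cam,names,depth,cal):
    for n in names:
        r=manip.cut_out(n,cam)
        if not r: print(n,'none');continue
        m=np.array(r[0]["mask"],bool); P=world(cam,depth,m,cal)
        if len(P)<5: print(n,'few');continue
        zt=np.percentile(P[:,2],95); Q=P[P[:,2]>zt-8]
        (c,s,a)=cv2.minAreaRect(Q[:,:2].astype(np.float32))
        print(n,round(r[0]["score"],2),np.round(r[0]["position"]),'ztop',round(zt),'rect',np.round(c),np.round(s),round(a),'med',np.round(np.median(Q,0)),len(P))
def save(pic,f): cv2.imwrite(f,cv2.cvtColor(pic,cv2.COLOR_RGB2BGR))
E
python3 - <<'E'
from h import *
N="level pan knob tea_box candy_jar ribbon_tin biscuit_tin cake_box tape_roll".split()
for c in ["top","side"]:
    p,d=manip.camera(c);save(p,f'pics/{c}0.png');print(c);find(c,N if c=="top" else N[:3],d,manip.calibration(c))
print(manip.read_state())
E
```

```text
top
level 0.78 [430. 213.] ztop 48 rect [ 446. -347.] [ 29. 200.] 69 med [ 446. -346.   44.] 739
pan 0.74 [322. 142.] ztop 88 rect [614. -22.] [364. 260.] 16 med [645. -12.  84.] 8548
knob 0.58 [493. 210.] ztop 80 rect [ 454. -537.] [130. 133.] 5 med [ 452. -537.   75.] 2229
tea_box 0.78 [193. 209.] ztop 86 rect [455. 371.] [ 76. 120.] 27 med [454. 370.  81.] 1301
candy_jar 0.69 [220. 121.] ztop 91 rect [718. 299.] [81. 82.] 21 med [717. 299.  87.] 784
ribbon_tin 0.6 [417. 139.] ztop 84 rect [ 668. -299.] [82. 84.] 66 med [ 669. -298.   79.] 828
biscuit_tin 0.62 [139. 211.] ztop 145 rect [444. 523.] [91. 90.] 90 med [444. 522. 141.] 1288
cake_box 0.37 [190. 260.] ztop 54 rect [302. 390.] [95. 99.] 5 med [301. 391.  50.] 953
tape_roll 0.93 [191. 260.] ztop 54 rect [301. 389.] [95. 97.] 1 med [299. 390.  50.] 980
side
level 0.9 [348. 286.] ztop 45 rect [ 444. -352.] [ 34. 200.] 69 med [ 444. -354.   43.] 1288
pan 0.75 [370. 210.] ztop 85 rect [610. -27.] [363. 268.] 17 med [634. -37.  82.] 4653
knob 0.75 [326. 220.] ztop 89 rect [456. -76.] [39. 38.] 6 med [457. -78.  88.] 244
{'clock': 0.7, 'joints': array([-1.32459994e+00,  2.99918190e-01,  1.52100430e+00,  1.07970775e-05,
        1.32068088e+00, -6.65801387e-02]), 'qd': array([ 0.00050986, -0.00056874,  0.00026248,  0.00073892, -0.00190428,
        0.00011339]), 'effort': array([-1.08161399e-03, -5.31579745e+01, -3.52873814e+01,  7.06692087e-02,
        2.13117257e-02,  2.25359230e-06]), 'eef_pos': array([ 169.24310842, -523.30849114,  404.63377841]), 'eef_rot': array([-3.14158266e+00, -1.11508722e-05,  3.12773857e-01]), 'wrist_force': array([ 0.34982843,  1.13526027, -0.70853522]), 'moment': array([ 0.03953605,  0.00321172, -0.04322577]), 'finger_force': 0.0, 'finger_gap': 94.11599631584876}
```

View pics/top0.png

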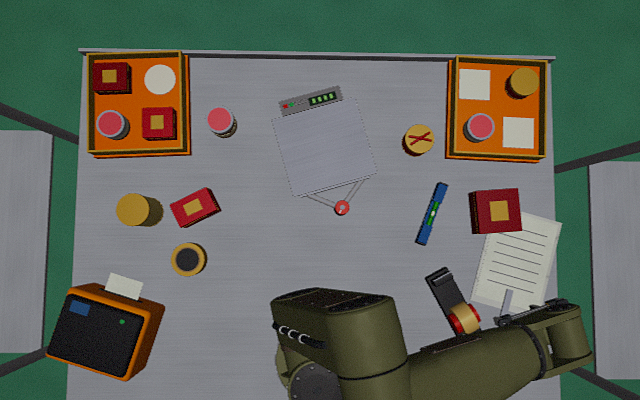

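View pics/side0.png

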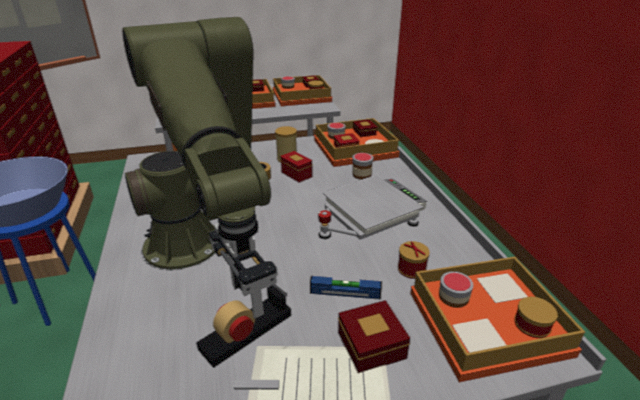

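The top view shows the level at pixel (430,213), the knob at (342,208), the pan around (324,145) and the tea box at left (193,209). The network's top "knob" hit was actually the cake box. The side view shows the knob at (325,216) and the level at (348,286). I'll move above the level.

```bash
python3 -m creep '{"slide":[[4.5,2.9,0],[4.6,2.9,0],[4.6,3,0],[4.6,2.9,-1],[4.6,3,-2],[4.8,2.9,-3],[0,0,0]],"turn":[0,-0.13,-0.14,-0.14,-0.14,-0.13,0],"claw":[1,1,1,1,1,1,1]}' 30
python3 - <<'E'
from h import *
s=manip.read_state();cal=manip.calibration("wrist");p,d=manip.camera("wrist");save(p,'pics/w1.png');print(s['eef_pos'],s['eef_rot'],np.round(cal['pose'],2))
find("wrist",["level","knob","pan","bubble"],d,cal)
E
```

```text
clock: 1.58
eef_pos: [447.4, -345.7, 342.8]
eef_rot: [-3.14, 0.003, -0.365]
wrist_force: [-1.0, -0.5, 0.4]
finger_gap: 94.3
finger_force: 0.0
[ 447.43253785 -345.69342953  342.83376992] [-3.14006536  0.00344305 -0.36493914] [[-3.6000e-01  9.1000e-01  2.3000e-01  5.1201e+02]
 [-9.3000e-01 -3.4000e-01 -9.0000e-02 -3.7295e+02]
 [-0.0000e+00 -2.5000e-01  9.7000e-01  3.2241e+02]
 [ 0.0000e+00  0.0000e+00  0.0000e+00  1.0000e+00]]
level 0.72 [329. 187.] ztop 45 rect [ 443. -352.] [ 27. 200.] 69 med [ 463. -358.   44.] 5069
knob 0.77 [117. 249.] ztop 12 rect [467. -85.] [29. 16.] 57 med [466. -85.   7.] 330
pan 0.89 [ 38. 170.] ztop 82 rect [ 528. -180.] [209. 170.] 53 med [ 579. -134.   81.] 16974
bubble 0.5 [328. 201.] ztop 45 rect [ 443. -352.] [ 7. 14.] 69 med [ 444. -352.   44.] 93
```

View pics/w1.png

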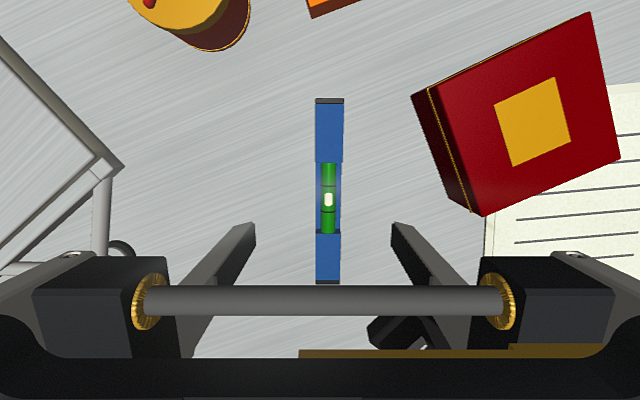

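The wrist view shows the level upright between the fingers, centred near (329,190), with the bubble at (328,200). Next I descend and grip it.

```bash
python3 -m creep '{"slide":[[-0.4,-0.6,-3.5],[0,0,-5],[0,0,-4],[0,0,-1.3],[0,0,0],[0,0,0],[0,0,0],[0,0,0]],"turn":[0,0,0,0,0,0,0,0],"claw":[1,1,1,1,0.1,0.1,0.1,0.1]}' 30
```

```text
clock: 2.82
eef_pos: [441.5, -353.9, 207.9]
eef_rot: [3.141, -0.001, -0.367]
wrist_force: [0.2, 0.1, 0.1]
finger_gap: 57.3
finger_force: 0.0
```

```bash
python3 -m creep '{"slide":[[0,0,4],[0,0,5],[0,0,6]],"turn":[0,0,0],"claw":[0.1,0.1,0.1]}'
python3 - <<'E'
from h import *
# pan yaw & middle from top depth (frame excluded)
p,d=manip.camera("top");cal=manip.calibration("top")
P=world("top",d,np.ones(d.shape,bool),cal)
Q=P[(abs(P[:,2]-84)<8)&(P[:,0]>480)&(P[:,0]<800)&(abs(P[:,1])<190)]
print(cv2.minAreaRect(Q[:,:2].astype(np.float32)),np.median(Q,0))
A=np.c_[Q[:,:2],np.ones(len(Q))];print(np.linalg.lstsq(A,Q[:,2],rcond=None)[0])
K=P[(abs(P[:,0]-456)<45)&(abs(P[:,1]+76)<45)&(P[:,2]>80)];print(len(K),K.mean(0),cv2.minEnclosingCircle(K[:,:2].astype(np.float32)))
find("top",["pan"],d,cal)
E
```

```text
clock: 3.2
eef_pos: [441.2, -353.6, 358.6]
eef_rot: [-3.141, 0.001, -0.367]
wrist_force: [0.3, -0.7, -0.3]
finger_gap: 27.5
finger_force: 0.0
((663.932373046875, -7.623321533203125), (287.4953308105469, 260.4599609375), 16.324472427368164) [649.24387822  -9.14133587  82.99335072]
[2.05095174e-03 1.05591204e-03 8.16611175e+01]
163 [458.84714584 -68.08347155  89.11086137] ((459.0148010253906, -67.55912780761719), 21.374738693237305)
pan 0.74 [187. 258.] ztop 54 rect [301. 389.] [95. 97.] 1 med [301. 390.  50.] 1036
```

The fingers were still closing when I lifted, so I'll open them and look again.

```bash
python3 -m creep '{"slide":[[0,0,0],[0,0,0],[0,0,0],[0,0,0],[0,0,0],[0,0,0]],"turn":[0,0,0,0,0,0],"claw":[0.8,0.8,0.8,0.8,0.8,0.8]}' 30
python3 - <<'E'
from h import *
s=manip.read_state();cal=manip.calibration("wrist");p,d=manip.camera("wrist");save(p,'pics/w2.png');print(s['eef_pos'],s['finger_gap'])
find("wrist",["level"],d,cal)
E
```

```text
clock: 4.05
eef_pos: [441.4, -353.8, 357.1]
eef_rot: [-3.142, 0.0, -0.367]
wrist_force: [-1.0, 0.0, 0.2]
finger_gap: 74.0
finger_force: 0.0
[ 441.42835659 -353.82166585  357.08836062] 74.03041894982726
level 0.57 [321. 185.] ztop 45 rect [ 443. -352.] [ 28. 199.] 69 med [ 461. -358.   44.] 4439
```

View pics/w2.png

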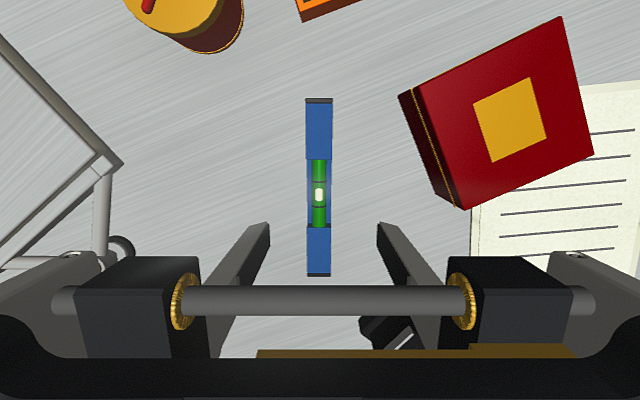

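The level is unmoved, standing at (318,185) between the open fingers, so I descend again and wait for the full close this time.

```bash
python3 -m creep '{"slide":[[0.1,0.1,-5],[0,0,-5],[0,0,-4],[0,0,-1.2],[0,0,0],[0,0,0],[0,0,0],[0,0,0]],"turn":[0,0,0,0,0,0,0,0],"claw":[0.8,0.8,0.6,0.5,0.1,0.1,0.1,0.1]}' 30; python3 -m creep '{"slide":[[0,0,0],[0,0,0],[0,0,0]],"turn":[0,0,0],"claw":[0.1,0.1,0.1]}'
```

```text
clock: 5.15
eef_pos: [442.8, -352.9, 206.6]
eef_rot: [3.141, -0.002, -0.367]
wrist_force: [0.4, 3.0, 6.9]
finger_gap: 27.8
finger_force: 30.0
clock: 5.52
eef_pos: [442.7, -352.9, 206.6]
eef_rot: [3.141, -0.002, -0.367]
wrist_force: [-0.4, 3.2, 8.0]
finger_gap: 27.7
finger_force: 30.0
```

```bash
python3 -m creep '{"slide":[[0,0,3],[0,0,5],[0,0,4.5]],"turn":[0,0,0],"claw":[0.1,0.1,0.1]}'; python3 -m creep '{"slide":[[2.4,4.2,0],[2.8,4.8,0],[2.8,4.8,0],[2.8,4.8,0],[2.8,4.8,0],[2.8,4.8,0],[2.6,4.4,0],[0.8,1.2,0]],"turn":[0.09,0.09,0.09,0.09,0.09,0.09,0.09,0.02],"claw":[0.1,0.1,0.1,0.1,0.1,0.1,0.1,0.1]}'; python3 -m creep '{"slide":[[0,0,0],[0,0,0]],"turn":[0,0],"claw":[0.1,0.1]}'
python3 - <<'E'
from h import *
s=manip.read_state();cal=manip.calibration("wrist");p,d=manip.camera("wrist");save(p,'pics/w3.png');print(s['eef_pos'],s['finger_gap'])
find("wrist",["level","pan"],d,cal)
p,d=manip.camera("side");save(p[100:300,220:520],'pics/s3.png')
E
```

```text
clock: 5.9
eef_pos: [442.2, -352.7, 332.0]
eef_rot: [3.141, -0.0, -0.367]
wrist_force: [0.5, -0.8, -4.2]
finger_gap: 27.6
finger_force: 30.0
clock: 6.9
eef_pos: [641.1, -12.2, 329.9]
eef_rot: [-3.141, 0.0, 0.287]
wrist_force: [-0.1, -1.4, -4.1]
finger_gap: 27.6
finger_force: 30.0
clock: 7.15
eef_pos: [640.0, -16.1, 330.2]
eef_rot: [3.141, 0.0, 0.281]
wrist_force: [0.2, -0.3, -3.0]
finger_gap: 27.7
finger_force: 30.0
[639.97684419 -16.07040978 330.17229076] 27.70510520050696
level 0.6 [324. 181.] ztop 168 rect [657. -13.] [162.  28.] 16 med [689.  -6. 167.] 12694
pan 0.85 [346. 117.] ztop 84 rect [656. -14.] [275. 260.] 17 med [699.   4.  83.] 66773
```

View pics/w3.png

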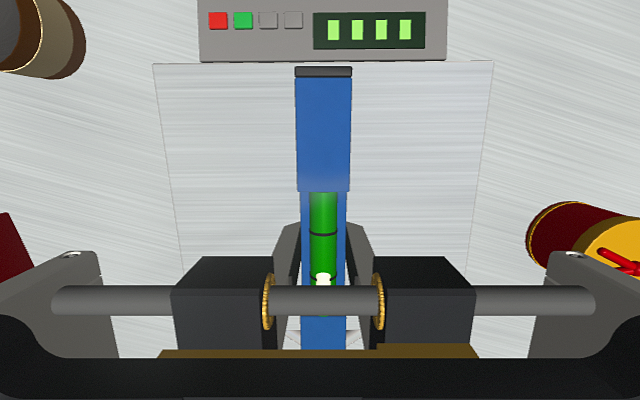

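```bash
python3 -m creep '{"slide":[[0,0,-2],[0,0,-1.5],[0,0,-0.4],[0,0,-0.2],[0,0,0]],"turn":[0,0,0,0,0],"claw":[0.1,0.1,0.1,0.1,0.1]}'
```

```text
clock: 7.98
eef_pos: [640.5, -14.9, 289.9]
eef_rot: [3.141, -0.001, 0.283]
wrist_force: [-1.0, -0.8, -2.0]
finger_gap: 28.1
finger_force: 30.0
```

```bash
python3 -m creep '{"slide":[[0,0,-0.2],[0,0,0]],"turn":[0,0],"claw":[0.1,0.1]}'; python3 -m creep '{"slide":[[0,0,-0.1],[0,0,0]],"turn":[0,0],"claw":[0.1,0.1]}'
```

```text
clock: 8.22
eef_pos: [640.5, -14.8, 289.4]
eef_rot: [3.141, -0.002, 0.283]
wrist_force: [-7.9, -1.2, 13.2]
finger_gap: 28.0
finger_force: 30.0
clock: 8.48
eef_pos: [640.4, -14.8, 289.3]
eef_rot: [3.141, -0.002, 0.283]
wrist_force: [-12.9, -0.4, 21.2]
finger_gap: 28.0
finger_force: 30.0
```

```bash
python3 -m creep '{"slide":[[0,0,-0.1],[0,0,0],[0,0,0],[0,0,0]],"turn":[0,0,0,0],"claw":[0.1,0.1,0.1,0.1]}';  python3 -m creep '{"slide":[[0,0,0.3],[0,0,0],[0,0,0],[0,0,0],[0,0,0]],"turn":[0,0,0,0,0],"claw":[0.1,0.6,0.6,0.6,0.6]}'
```

```text
clock: 8.98
eef_pos: [640.4, -14.8, 289.3]
eef_rot: [3.14, -0.003, 0.283]
wrist_force: [-14.7, -0.0, 28.5]
finger_gap: 28.0
finger_force: 30.0
clock: 9.6
eef_pos: [640.4, -14.8, 288.0]
eef_rot: [-3.142, 0.0, 0.283]
wrist_force: [0.2, 0.6, -0.6]
finger_gap: 56.1
finger_force: 0.0
```

```bash
cat >> h.py <<'E'
def bub(f=None):
    cal=manip.calibration("wrist");p,d=manip.camera("wrist")
    if f: save(p,f)
    r=manip.cut_out("level","wrist");m=np.array(r[0]["mask"],bool)
    m=cv2.dilate(m.astype(np.uint8),np.ones((3,3)))>0
    P=world("w",d,m,cal); v,u=np.nonzero(m&(d>0)); C=p[v,u].astype(int)
    t=P[:,2]>np.percentile(P[:,2],90)-12
    P,C=P[t],C[t]
    c,s,a=cv2.minAreaRect(P[:,:2].astype(np.float32));print('level',np.round(c,1),np.round(s,1),round(a,1),round(r[0]['score'],2))
    a=np.radians(a if s[0]>s[1] else a-90); x=(P[:,:2]-c)@[np.cos(a),np.sin(a)]
    g=(C[:,1]>C[:,0]+40)&(C[:,1]>C[:,2]+40); w=(C.min(1)>150)&(abs(x)<40)
    k=(C.max(1)<60)&(abs(x)<25)
    print('green',x[g].min(),x[g].max(),'white',w.sum(),x[w].min() if w.any() else 0,x[w].max() if w.any() else 0,x[w].mean() if w.any() else 0,'black',k.sum(),np.sort(x[k])[::max(1,k.sum()//8)].round(1))
E
python3 -m creep '{"slide":[[0,0,3],[0,0,5],[0,0,5],[0,0,1],[0,0,0],[0,0,0],[0,0,0]],"turn":[0.0,0,0,0,0,0,0],"claw":[0.8,0.8,0.8,0.8,0.8,0.8,0.8]}'
python3 - <<'E'
from h import *
bub('pics/w4.png')
E
```

```text
clock: 10.48
eef_pos: [640.5, -14.8, 426.7]
eef_rot: [-3.141, 0.002, 0.283]
wrist_force: [0.2, 0.5, 0.9]
finger_gap: 75.2
finger_force: 0.0
level [654.7 -11.4] [16.2 10.4] 16.6 0.69
green -8.107216184604185 8.107054016114523 white 101 -6.989573963095312 7.247400792981854 0.1788660126933913 black 0 []
```

View pics/w4.png

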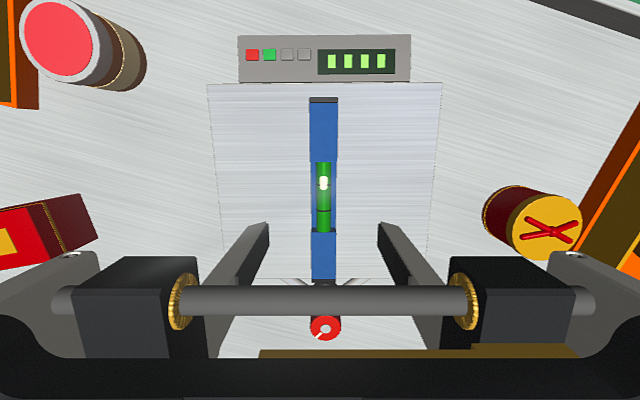

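The level lies in line on the pan, with the vial spanning rows 163–231. The bubble is at (323,183), about 15 mm toward the far end, and the red knob is at (325,328). I'll measure with colour instead of the mask.

```bash
cat >> h.py <<'E'
def bub2(f=None,cam="wrist",c0=(640.5,-14.8),yaw=0.285,z=127):
    cal=manip.calibration(cam);p,d=manip.camera(cam)
    if f: save(p,f)
    K=np.array(cal["intrinsics"]);T=np.array(cal["pose"])
    v,u=np.mgrid[:400,:640]; R=np.stack([(u-K[0,2])/K[0,0],-(v-K[1,2])/K[1,1],-np.ones(u.shape)],-1)@T[:3,:3].T
    W=R*((z-T[2,3])/R[...,2])[...,None]+T[:3,3]
    q=W[...,:2]-c0; x=q@[np.cos(yaw),np.sin(yaw)]; y=q@[-np.sin(yaw),np.cos(yaw)]
    C=p.astype(int);near=(abs(y)<16)
    blue=near&(abs(x)<115)&(C[...,2]>C[...,0]+50); g=near&(abs(x)<50)&(C[...,1]>C[...,0]+40)&(C[...,1]>C[...,2]+40)
    w=near&(abs(x)<45)&(abs(y)<8)&(C.min(2)>140)
    pr=lambda n,m:print(n,m.sum(),np.round([x[m].min(),x[m].max(),x[m].mean(),y[m].mean()],1) if m.any() else '')
    pr('blue',blue);pr('green',g);pr('white',w)
    if w.any() and g.any(): print('bubble',round(float((x[w].min()+x[w].max())/2-(x[g].min()+x[g].max())/2),1))
E
python3 -m creep '{"slide":[[0,0,0],[0,0,0],[0,0,0],[0,0,0],[0,0,0],[0,0,0],[0,0,0],[0,0,0]],"turn":[0.17,0.17,0.17,0.17,-0.17,-0.17,-0.17,-0.17],"claw":[0.8,0.8,0.8,0.8,0.8,0.8,0.8,0.8]}'
python3 - <<'E'
from h import *
bub2()
bub2(cam="top")
cal=manip.calibration("wrist");p,d=manip.camera("wrist");find("wrist",["knob"],d,cal)
C=p.astype(int);m=(C[...,0]>C[...,1]+80)&(C[...,0]>C[...,2]+80);m[:,:250]=0;m[:,400:]=0;m[:300]=0
P=world("w",d,m,cal);print(len(P),cv2.minEnclosingCircle(P[P[:,2]>84,:2].astype(np.float32)))
E
```

```text
clock: 11.58
eef_pos: [640.5, -14.8, 427.8]
eef_rot: [-3.141, 0.0, 0.277]
wrist_force: [0.4, 0.2, 0.2]
finger_gap: 75.4
finger_force: 0.0
blue 3423 [-95.1  93.    8.9  -1.9]
green 773 [-39.6  36.2  -2.1  -1.9]
white 106 [ 8.1 21.7 14.7 -2. ]
bubble 16.6
blue 1 [12.9 12.9 12.9 -9.4]
green 1 [23.7 23.7 23.7 -3.4]
white 5 [19.6 32.4 27.4  5.8]
bubble 2.3
knob 0.91 [324. 327.] ztop 90 rect [552. -46.] [240.  41.] 16 med [459. -73.  89.] 751
517 ((456.958984375, -73.62617492675781), 21.319395065307617)
```

```bash
python3 -m creep '{"slide":[[-3,-0.9,0],[-3,-1,0],[-3,-1,0],[-3,-1,0],[-3,-1,0],[-3.4,-0.9,0],[0,0,-2],[0,0,-4]],"turn":[0.165,0.165,0.165,0.165,0.165,0.165,0.165,0.165],"claw":[0.8,0.8,0.8,0.8,0.8,0.8,0.8,0.8]}'; python3 -m creep '{"slide":[[0,0,-2],[0,0,-2],[0,0,0]],"turn":[0.165,0.15,0],"claw":[0.8,0.8,0.8]}'
python3 - <<'E'
from h import *
cal=manip.calibration("wrist");p,d=manip.camera("wrist")
C=p.astype(int);m=(C[...,0]>C[...,1]+80)&(C[...,0]>C[...,2]+80)
P=world("w",d,m,cal);P=P[(P[:,2]>84)&(P[:,2]<100)&(abs(P[:,0]-457)<40)&(abs(P[:,1]+73)<40)];print(len(P),cv2.minEnclosingCircle(P[:,:2].astype(np.float32)))
E
```

```text
clock: 12.78
eef_pos: [456.2, -73.0, 368.8]
eef_rot: [3.138, 0.001, 1.612]
wrist_force: [0.9, 0.1, -1.2]
finger_gap: 75.4
finger_force: 0.0
clock: 13.15
eef_pos: [456.2, -72.8, 327.3]
eef_rot: [-3.14, -0.001, 1.92]
wrist_force: [-0.1, -0.3, -0.2]
finger_gap: 75.1
finger_force: 0.0
1524 ((456.87164306640625, -72.80709838867188), 21.345705032348633)
```

Centred over the knob. I descend 6.7 cm and grip.

```bash
python3 -m creep '{"slide":[[0.1,0,-3],[0,0,-3],[0,0,-0.7],[0,0,0],[0,0,0],[0,0,0],[0,0,0],[0,0,0]],"turn":[0,0,0,0,0,0,0,0],"claw":[0.8,0.8,0.8,0.3,0.3,0.3,0.3,0.3]}' 40
```

```text
clock: 14.2
eef_pos: [457.9, -72.7, 261.9]
eef_rot: [3.139, 0.001, 1.918]
wrist_force: [5.0, 3.0, 0.7]
finger_gap: 41.0
finger_force: 39.9
```

```bash
python3 -m creep '{"slide":[[0,0,0],[0,0,0],[0,0,0],[0,0,0],[0,0,0],[0,0,0],[0,0,0],[0,0,0]],"turn":[0,-0.16,-0.16,-0.16,-0.16,-0.16,-0.16,-0.16],"claw":[0.3,0.3,0.3,0.3,0.3,0.3,0.3,0.3]}'
```

```text
clock: 15.2
eef_pos: [457.4, -72.4, 261.8]
eef_rot: [-3.14, -0.001, 0.793]
wrist_force: [-4.5, 7.1, 10.4]
finger_gap: 41.1
finger_force: 39.9
```

```bash
python3 -m creep '{"slide":[[0,0,0.1],[0,0,0],[0,0,0],[0,0,0.1],[0,0,0],[0,0,0],[0,0,0],[0,0,0]],"turn":[-0.16,-0.16,-0.16,-0.16,-0.16,-0.16,-0.16,-0.16],"claw":[0.3,0.3,0.3,0.3,0.3,0.3,0.3,0.3]}'; python3 -m creep '{"slide":[[0,0,0],[0,0,0],[0,0,0],[0,0,0],[0,0,0]],"turn":[0,0,0,0,0],"claw":[0.3,0.7,0.7,0.7,0.7]}'
```

```text
clock: 16.2
eef_pos: [457.2, -71.4, 262.4]
eef_rot: [-3.138, 0.003, -0.488]
wrist_force: [5.7, 19.5, -11.3]
finger_gap: 41.4
finger_force: 40.0
clock: 16.82
eef_pos: [457.4, -72.9, 263.3]
eef_rot: [-3.142, -0.0, -0.482]
wrist_force: [0.3, -0.9, -0.2]
finger_gap: 66.2
finger_force: 0.0
```

```bash
python3 -m creep '{"slide":[[0,0,5],[0,0,6],[3,0.9,5.5],[3,1,0],[3,1,0],[3,1,0],[3,1,0],[3.4,0.9,0]],"turn":[0,0,0.12,0.13,0.13,0.13,0.13,0.13],"claw":[0.8,0.8,0.8,0.8,0.8,0.8,0.8,0.8]}'; python3 -m creep '{"slide":[[0,0,0],[0,0,0],[0,0,0],[0,0,0],[0,0,0],[0,0,0]],"turn":[0,0,0,0,0,0],"claw":[0.8,0.8,0.8,0.8,0.8,0.8]}'
python3 - <<'E'
from h import *
bub2('pics/w5.png')
E
```

```text
clock: 17.82
eef_pos: [641.9, -14.6, 427.5]
eef_rot: [3.142, -0.0, 0.292]
wrist_force: [-0.4, 0.0, 0.7]
finger_gap: 75.5
finger_force: 0.0
clock: 18.58
eef_pos: [640.9, -15.0, 427.6]
eef_rot: [3.142, -0.0, 0.288]
wrist_force: [0.2, 0.1, -0.3]
finger_gap: 74.8
finger_force: 0.0
blue 3410 [-94.4  93.7  10.1  -1.9]
green 793 [-38.9  36.8   0.4  -2.1]
white 101 [-7.5  6.6  0.  -1.8]
bubble 0.6
```

View pics/w5.png

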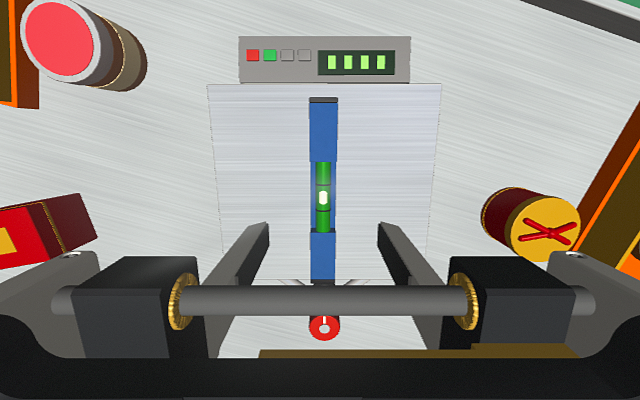

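The bubble is at (323,198), between the lines at rows ~186 and ~210. Next I re-grip and press.

```bash
python3 -m creep '{"slide":[[0,0,-4],[0,0,-5],[0,0,-3.5],[0,0,-1.1],[0,0,0],[0,0,0],[0,0,0],[0,0,0]],"turn":[0,0,0,0,0,0,0,0],"claw":[0.8,0.8,0.7,0.6,0.1,0.1,0.1,0.1]}' 30; python3 -m creep '{"slide":[[0,0,0],[0,0,0],[0,0,0],[0,0,0]],"turn":[0,0,0,0],"claw":[0.1,0.1,0.1,0.1]}'
```

```text
clock: 19.62
eef_pos: [641.2, -14.9, 292.7]
eef_rot: [3.141, -0.002, 0.288]
wrist_force: [-0.5, 0.0, 6.1]
finger_gap: 27.5
finger_force: 30.0
clock: 20.12
eef_pos: [641.2, -14.9, 292.7]
eef_rot: [3.141, -0.002, 0.288]
wrist_force: [-0.8, 0.4, 6.9]
finger_gap: 27.6
finger_force: 30.0
```

```bash
python3 -m creep '{"slide":[[0,0,-0.2],[0,0,0],[0,0,0]],"turn":[0,0,0],"claw":[0.1,0.1,0.1]}'
```

```text
clock: 20.5
eef_pos: [641.1, -14.9, 292.6]
eef_rot: [3.141, -0.002, 0.288]
wrist_force: [-10.7, 0.9, 23.1]
finger_gap: 28.0
finger_force: 30.0
```

```bash
python3 -m creep '{"slide":[[0,0,0],[0,0,0],[0,0,0],[0,0,0],[0,0,0],[0,0,0],[0,0,0],[0,0,0]],"turn":[0,0,0,0,0,0,0,0],"claw":[0.1,0.1,0.1,0.1,0.1,0.1,0.1,0.1]}';python3 -m creep '{"slide":[[0,0,0],[0,0,0],[0,0,0],[0,0,0],[0,0,0],[0,0,0]],"turn":[0,0,0,0,0,0],"claw":[0.1,0.1,0.1,0.1,0.1,0.1]}'
python3 - <<'E'
from h import *
p,d=manip.camera("wrist");save(cv2.resize(p[160:360,200:440],None,fx=2,fy=2),'pics/w6.png')
E
```

```text
clock: 21.5
eef_pos: [641.1, -14.9, 292.6]
eef_rot: [3.141, -0.002, 0.288]
wrist_force: [-10.4, 0.6, 22.0]
finger_gap: 27.4
finger_force: 30.0
clock: 22.25
eef_pos: [641.1, -14.9, 292.6]
eef_rot: [3.141, -0.002, 0.288]
wrist_force: [-10.7, 0.6, 23.3]
finger_gap: 27.6
finger_force: 30.0
```

View pics/w6.png

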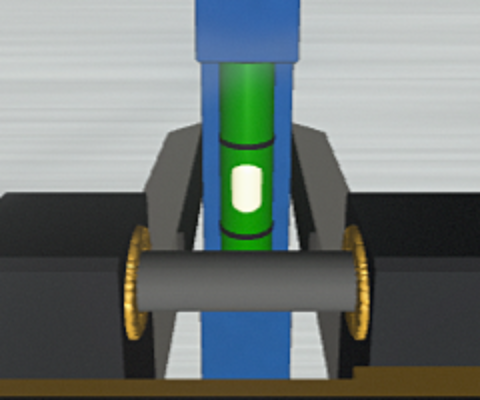

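The white bubble (crop rows 163–212) sits midway between the black lines (rows 143 and 235) while the level is pressed at about 23 N.

```bash
python3 -c "
from cell import manip
print(manip.sign_off())"
```

```text
the job is handed in; nothing more can be done
None
```

I handed the job in with the level gripped and pressed flat on the pan at about 23 N, the bubble midway between the lines, and the goods left where they were; the hand-in gave no verdict.

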